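Open a child-proof pill bottle one-handed at the bedside

ROBOT

A 7-joint arm with a two-finger parallel gripper is mounted at the origin on the work surface. World frame = base frame: x ahead of the robot, y to its left, z up, the work surface at z = 0. Lengths are in m, angles in degrees, forces in N, time in s.
With the tool pointing down it reaches from about 0.4 to 0.85 m from the base axis. Payload 10.4 kg.
Tool frame: the origin (TCP) lies on the centre line of the jaws, within the pads' length; the fingertips stand ctrl.finger_overhang ahead of it and the grasp point (between the pads) lies 2 mm behind it (ctrl.finger_overhang is the distance from the TCP to the fingertips, in m); z points along the fingers, y is the line along which they close (so a half turn about z gives the same grasp; the last joint's range is limited). The gripper opens to 85 mm and grips with 20 to 120 N. Pads are 22 mm wide; open, the fingers measure 114 mm over their backs; the gripper's body (76 mm by 85 mm) begins 54 mm behind the grasp point. The pads swing forward as they close: fully open they stand 13 mm farther back than shut.
Start: joints at [-66.612, 19.034, -3.707, 83.658, 1.238, 77.344, -5.071], TCP at [0.261, 0.568, 0.248] pointing down, gripper open.
Joint ranges: [-148.97, 148.97], [-28.65, 121.19], [-84.17, 76.75], [9.2, 138.47], [-72.65, 252.65], [3.7, 117.97], [-149.18, 149.18]. Speed limits (degrees/s): [127.2, 127.2, 159.86, 159.86, 180, 180, 180].

INTERFACE

Orientations are given as [roll, pitch, yaw] about the fixed x, y, z axes, in that order (R = Rz(yaw) Ry(pitch) Rx(roll)).
In Python, from station import ctrl gives the robot as it stands.
- The arm moves only by the tool play_rows, never from a script. Its argument "targets" is a list of rows, each a list of 5 numbers: the opening, from -1 (shut) to 1 (fully open), then the shift along the tool's x, y, z in mm, then the turn about the tool's z in rad. In form: [[grip, dx, dy, dz, spin], ...]. A call has 1 to 5 rows; each row is the pose to reach, as a shift and turn from the pose commanded when the call began, along the tool's axes at that moment; what a row does not reach only later rows make up. A row lasts 1/8 s, in which the tool goes at most 62.5 mm and 10.7 degrees, less where a joint would pass 70% of its speed; a pose out of reach is approached as far as the arm can. A call with a gripper value outside its range is refused whole. The fingers move at their own pace and stop on an object; "newtons" is the grip in N (left out, the last holds). Time passes only in rows, so rows that repeat a pose let the fingers close. It gives the time, the measured TCP pose, the force, the opening and the grip force at its end, in the units of the state.
- ctrl.state(): the state, without advancing time (a new reading comes with each control period).
- ctrl.read_camera(name): name is "side" or "top" or "wrist"; returns the picture (400x640x3 uint8, blue, green, red); there is no depth.
- ctrl.camera_info(name): a dict with "fx", "fy", "cx", "cy" (pixels), "world_to_cam" (4x4, takes a point from world to camera coordinates); the wrist camera has in their place "mount" (4x4, takes a point from camera to tool coordinates, whose origin is the TCP and whose axes are the flange's). Camera axes: x right, y up, looking along -z (the intrinsics and any distortion apply to the point x, -y, -z); pixel columns grow to the right and rows downward; lengths in m; the calibration is good to about 2 mm. A picture is of the moment at which its call begins: read the wrist's pose just before it. camera_info takes no time and is no camera call.
- ctrl.job_done(): hands the job in; it is judged then, once.
Trained networks look in the newest picture that a camera, given by its name, has taken for a name from the list of things; names that differ only in an ending like _2 or _b are one class to them, and where a whole thing is asked for, a point or a joint stands for the part that bears it (a point fixed in the world has none). Each returns a list of dicts, best first, with "score" (0 to 1); they miss things now and then, are a little off and sometimes report something else, mostly with a low value. They report only what shows in the picture. A call takes as long as a camera call. They do not tell look-alikes from the thing itself.
- ctrl.look_for(camera, target): "box" ([left, top, width, height] in pixels, round what is visible of it).
The state is a dict: "time": time; "joint_positions": joint angles; "qvel": joint speeds; "effort": joint torques, N m; "tool_pos": TCP position; "ee_rot": TCP orientation; "ft_force": force on the tool from outside, world axes, zero at the start; "ft_torque": the same for the moment, N m; "width": finger opening in m; "gripper_force": force on a finger pad.
Only numpy, scipy, OpenCV 4.12 (cv2) and the standard library are available. Lean on these libraries where they do the work, as an engineer would, in place of code of your own. Each camera call takes 0.05 s, during which the arm holds its last target. There are 200 camera calls.

TASK

Pick up the square pill bottle and seat it fully down and upright in the square pocket of the raised opening stand, its cap still on. Then, with the stand keeping the bottle from turning, press the safety cap down, twist it anticlockwise (seen from above) about a quarter turn while it is pressed, and lift it off. Finish while holding the cap in the gripper straight above the open bottle with its lower rim at least 5 cm above the bottle's mouth; the bottle stays seated, nothing may be knocked over and everything else on the console stays where it is.

Things in the scene. Friction and masses are not known exactly. Their poses are not given: they have to be found in the camera images.
- bottle: Square amber plastic pill bottle with a paper band, loose, upright on the console, 0.11 to 0.22 kg. Body 60 x 60 mm, 62 mm high, round shoulder up to 70 mm, 33 mm neck under the cap; 112 mm high with the cap. Origin: centre of the underside; z up, x and y square to its sides. It can be carried by its cap, which stays on unless pressed and turned.
- bottle_mouth (a point): Point on the bottle's axis 109 mm above its underside, at the mouth, where a spring disc sits under the cap and pushes it up. The spring starts to yield at about 6 N and takes about 10 N at 7.5 mm, where the cap meets a hard stop.
- cap: White ribbed round push-and-turn safety cap, loose, 25 g, 50 mm across, 30 mm high, hollow from below. Origin: centre of its lower rim; z up. Locked on, its origin is 82 mm above the bottle's underside, 12 mm above the shoulder. Once freed it lifts straight up with 1 mm of clearance around the neck.
- cap_top (a point): Centre of the cap's flat top, 30 mm above its lower rim. To free the cap, press it down at least 5 mm (aim for 6.5) and, while pressed, turn it anticlockwise seen from above: free after 60 degrees on the bottle (aim for 80 to 95, allowing for play; a stop comes at about 135). Not pressed, it turns only a few degrees; clockwise is blocked.
- stand: Raised grey plastic opening stand on a black rubber foot 100 x 100 x 8 mm, fixed to the console; a 78 mm square plinth with a square pocket on top. Origin: centre of the underside; z up, x and y square to the pocket's walls. The bottle fits in any of four quarter-turn positions, then turns at most about 4 degrees either way.
- pocket (a point): Centre of the pocket's floor, 32 mm above the stand's underside, where the seated bottle's underside rests. Pocket 64 x 64 mm inside (2 mm play each side of the bottle), upright walls 12 mm above this floor, topped by lips that flare outwards to about 80 mm apart at 19 mm above the floor.
- tumbler: Drinking glass, 68 mm wide, 95 mm high, loose, between the places of bottle and stand; not to be moved. Origin: centre of the underside.
- lotion: Round lotion bottle with black cap, 52 mm wide, 115 mm high, loose, in the back row; not to be moved. Origin: centre of the underside.
- cream_jar: Round white cream jar, 60 mm wide, 44 mm high, loose, in the back row; not to be moved. Origin: centre of the underside.
- remote: Black remote control, 165 x 46 x 20 mm, lying flat near the robot, loose; not to be moved. Origin: centre of the underside, x along its length.
- book: Blue bound book, 135 x 190 x 26 mm, lying flat at the left, loose; not to be moved. Origin: centre of the underside.
- glasses_case: Black spectacle case, 160 x 62 x 43 mm, lying at the right, loose; not to be moved. Origin: centre of the underside, x along its length.
- alarm_clock: Black alarm clock, 50 x 110 x 80 mm, in the back row, loose; not to be moved. Origin: centre of the underside.
Mind the look-alikes: they are no part of the job. Of the things that look like the bottle, take the one that is farthest to the robot's right at the start. Leave any blue or pink look-alike of the stand alone.

How it is judged:
By the outcome, as a careful person would: the job done as asked, in the order asked, and still so for the second after the job is handed in, while the arm keeps its last pose, push and grip.
It also fails if it takes over 61 s, if anything falls off the work surface, if the arm or the gripper's body presses on something with over 40 N, if the wrist force passes 120 N, or if a joint passes its speed limit or range.

## Working session

There is one attempt and no reset: what is moved stays moved. The work goes in short steps, Python scripts to look and compute and a tool call to move; the robot and the scene stay as the last step left them, time stands still between calls to the robot, and variables do not carry over. Pictures are saved under pics/ and viewed, at most 13 in all, crops included, and the job is handed in when it is done.

Besides the shell and the picture viewer there is one more tool, called after ">>>" as name(argument=value, ...), one argument or row to a line, values as JSON. play_rows: Moves the arm, as the interface text tells. Its arguments: {"type":"object","properties":{"targets":{"type":"array"},"newtons":{"type":"number"}},"required":["targets"]}

```bash
mkdir -p pics; cat > h.py <<'E'
import numpy as np, cv2
from station import ctrl
from scipy.spatial.transform import Rotation as R
def cam(name):
    i=ctrl.camera_info(name)
    if 'world_to_cam' in i: W=np.array(i['world_to_cam'])
    else:
        s=ctrl.state(); T=np.eye(4); T[:3,:3]=R.from_euler('xyz',s['ee_rot'],degrees=True).as_matrix(); T[:3,3]=s['tool_pos']
        W=np.linalg.inv(T@np.array(i['mount']))
    return i,W
def proj(c,p):
    i,W=c; q=W[:3,:3]@np.array(p,float)+W[:3,3]
    return np.array([i['cx']+i['fx']*q[0]/-q[2], i['cy']+i['fy']*-q[1]/-q[2]])
def ray(c,uv):
    i,W=c; d=np.array([(uv[0]-i['cx'])/i['fx'],-(uv[1]-i['cy'])/i['fy'],-1]); Rt=W[:3,:3].T
    return -Rt@W[:3,3], Rt@d/np.linalg.norm(d)
def onz(c,uv,z):
    o,d=ray(c,uv); return o+d*(z-o[2])/d[2]
def tri(c1,u1,c2,u2):
    o1,d1=ray(c1,u1);o2,d2=ray(c2,u2)
    t=np.linalg.lstsq(np.c_[d1,-d2],o2-o1,rcond=None)[0]; a=o1+t[0]*d1;b=o2+t[1]*d2
    return (a+b)/2,np.linalg.norm(a-b)
E
python3 - <<'E'
from h import *
print(ctrl.state(), ctrl.finger_overhang)
for n in ['top','side']:
    im=ctrl.read_camera(n); cv2.imwrite(f'pics/{n}0.png',im)
    i,W=cam(n); print(n,{k:v for k,v in i.items() if k!='world_to_cam'}, 'pos',(-W[:3,:3].T@W[:3,3]).round(3))
    for t in ['bottle','cap','stand','tumbler']:
        print(n,t,[(np.round(r['box']).tolist(),round(r['score'],2)) for r in ctrl.look_for(n,t)])
print(ctrl.camera_info('wrist'))
E
```

```text
{'time': 0.0, 'joint_positions': array([-66.6114407 ,  19.07222353,  -3.70603136,  83.70674872,
         1.23585014,  77.34324226,  -5.07268833]), 'qvel': array([-0.06105717, -0.02149849, -0.00983148,  0.17762618, -0.08401615,
       -0.04135185,  0.06310164]), 'effort': array([ 7.51771531e-04, -6.25458670e+01,  4.95142175e-02, -3.91594040e+01,
        1.62075937e-02,  1.00887546e-02,  4.90549689e-05]), 'tool_pos': array([0.26085836, 0.56756566, 0.24750695]), 'ee_rot': array([-1.79917583e+02,  2.49368417e-03,  1.55314436e+02]), 'ft_force': array([ 0.13130552, -0.07875597, -0.36827324]), 'ft_torque': array([-0.01406351,  0.01561762,  0.01465036]), 'gripper_force': 0.0, 'width': 0.08523137899817776} 0.017
top {'fx': 419.6164558427464, 'fy': 419.6164558427464, 'cx': 319.43603591312643, 'cy': 202.03226430303792} pos [0.424 0.015 1.494]
top bottle [([342.0, 210.0, 18.0, 23.0], 0.77), ([373.0, 190.0, 20.0, 15.0], 0.67), ([356.0, 153.0, 17.0, 24.0], 0.6)]
top cap [([379.0, 188.0, 17.0, 14.0], 0.48)]
top stand [([234.0, 191.0, 35.0, 33.0], 0.78), ([197.0, 265.0, 38.0, 33.0], 0.72), ([238.0, 
[... 336 characters left out ...]
cap [([371.0, 219.0, 25.0, 16.0], 0.81)]
side stand [([216.0, 199.0, 41.0, 30.0], 0.71), ([251.0, 178.0, 35.0, 28.0], 0.63), ([193.0, 194.0, 14.0, 16.0], 0.51)]
side tumbler [([327.0, 185.0, 20.0, 35.0], 0.69), ([354.0, 184.0, 15.0, 20.0], 0.3)]
{'fx': 284.50211218375205, 'fy': 284.50211218375205, 'cx': 322.5039648140765, 'cy': 200.79469587524042, 'mount': array([[ 2.22222355e-04,  9.45911625e-01,  3.24424334e-01,
         8.24861847e-02],
       [ 9.99999682e-01, -4.58818919e-04,  6.52786622e-04,
         1.29287744e-03],
       [ 7.66330476e-04,  3.24424086e-01, -9.45911426e-01,
        -1.25053820e-01],
       [ 0.00000000e+00,  0.00000000e+00,  0.00000000e+00,
         1.00000000e+00]])}
```

View pics/top0.png

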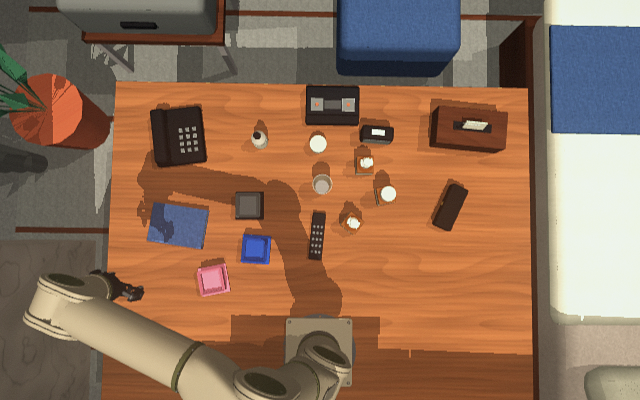

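View pics/side0.png

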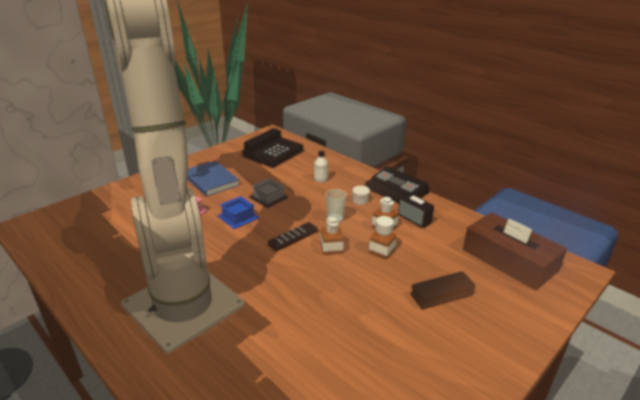

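Top view: bottle look-alikes are at (352,222), (386,193) and (366,162). The one at (386,193) has the widest cap and is farthest right (lowest y), so it is the one meant. The grey stand is at (249,206); the blue (256,248) and pink (213,280) ones stay alone.

```bash
python3 - <<'E'
from h import *
t=cam('top'); s=cam('side')
print('ppm top W',t[1].round(3).tolist())
for n,u,v in [('capR',(388.5,194),(385,225)),('A',(353,223),(333,225)),('B',(367,162),(387,206))]: print(n,tri(t,u,s,v))
for n,u,z in [('capR',(388.5,194),.112),('stand',(249.5,206),.045),('tumbler',(322,184),.09)]: print(n,onz(t,u,z).round(3))
a=cv2.imread('pics/top0.png')[140:245,225:420]; b=cv2.imread('pics/side0.png')[160:265,225:420]
cv2.imwrite('pics/c0.png',cv2.resize(np.vstack([a,b]),None,fx=2.8,fy=2.8,interpolation=cv2.INTER_CUBIC))
E
```

```text
ppm top W [[0.014, -1.0, 0.009, -0.003], [0.998, 0.015, 0.064, -0.52], [-0.064, 0.008, 0.998, -1.463], [0.0, 0.0, 0.0, 1.0]]
capR (array([ 0.54497031, -0.22617769,  0.09740795]), np.float64(0.0009055007666153192))
A (array([ 0.44744783, -0.11000922,  0.08725645]), np.float64(0.0032887403548336564))
B (array([ 0.65283353, -0.15381747,  0.08222404]), np.float64(0.003080601393493835))
capR [ 0.543 -0.223  0.112]
stand [0.5   0.246 0.045]
tumbler [ 0.576 -0.003  0.09 ]
```

View pics/c0.png

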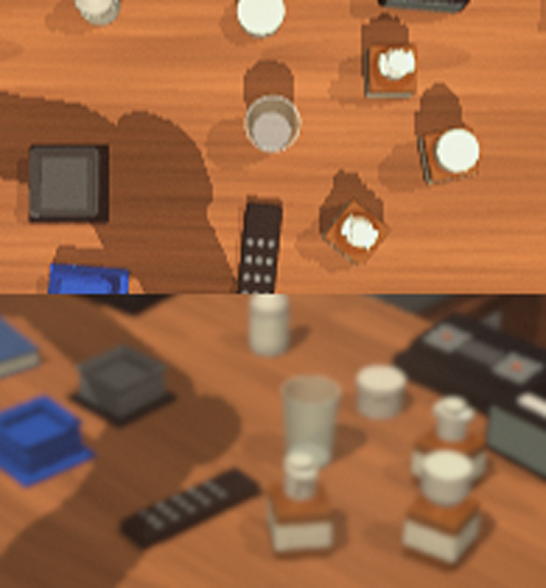

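The right bottle, with its wide white cap, is clearly the target. The cap axis is at about (0.544, -0.225), with a top height near 0.10 to 0.11, which is consistent. Next I move over the stand for a wrist view.

>>> play_rows(
  targets=[
    [1,-70,-39,0,0.18],
    [1,-140,-77,0,0.36],
    [1,-210,-115,0,0.54],
    [1,-260,-143,0,0.7],
    [1,-280,-154,0,0.8],
  ],
)

```text
time: 1.12
tool_pos: [0.4479, 0.315, 0.2486]
ee_rot: [180.0, -0.0, 109.2]
ft_force: [0.4, 0.5, 0.2]
width: 0.0853
gripper_force: 0.0
```

```bash
cat >> h.py <<'E'
def rel(p,yaw=None):
    "shift in tool axes (mm), spin (rad) to reach world p"
    s=ctrl.state(); Rm=R.from_euler('xyz',s['ee_rot'],degrees=True).as_matrix()
    d=Rm.T@(np.array(p)-s['tool_pos'])*1000; sp=None
    if yaw is not None: sp=-np.radians((yaw-s['ee_rot'][2]+180)%360-180)
    return d.round(1).tolist(),sp
def st():
    s=ctrl.state(); print('t',round(s['time'],2),'p',s['tool_pos'].round(4),'rpy',np.round(s['ee_rot'],1),'F',s['ft_force'].round(1),'w',round(s['width'],4),'g',round(s['gripper_force'],1),'q',s['joint_positions'].round(0))
E
python3 -c "
from h import *
st();print(rel([.5,.246,.25],75))"
```

```text
t 1.12 p [0.4479 0.315  0.2486] rpy [180.   -0.  109.2] F [0.4 0.5 0.2] w 0.0853 g 0.0 q [-50.   9.  11.  96.  -2.  75. -19.]
([-82.3, 26.5, -1.4], np.float64(0.5976543672976784))
```

>>> play_rows(
  targets=[
    [1,-30,10,0,0.15],
    [1,-60,20,0,0.3],
    [1,-82,27,0,0.45],
    [1,-82,27,0,0.6],
    [1,-82,27,0,0.6],
  ],
)

```text
time: 1.75
tool_pos: [0.4997, 0.2484, 0.2483]
ee_rot: [-180.0, -0.0, 75.1]
ft_force: [0.4, 0.0, 0.2]
width: 0.0853
gripper_force: 0.0
```

```bash
python3 -c "
from h import *
st();c=cam('wrist');im=ctrl.read_camera('wrist');cv2.imwrite('pics/w1.png',im)
print([(r['box'],r['score']) for r in ctrl.look_for('wrist','stand')])
print(rel([.544,-.225,.25],75))
for k in [(36,36),(36,-36),(-36,-36),(-36,36)]: print(proj(c,[.5+k[0]/1e3,.246+k[1]/1e3,.05]).round(0))"
```

```text
t 1.75 p [0.4997 0.2484 0.2483] rpy [-180.    -0.    75.1] F [0.4 0.  0.2] w 0.0853 g 0.0 q [-47.  10.  18.  95.  -3.  75. -43.]
[([169.0, 167.5, 98.1, 88.3], 0.71), ([278.6, 120.6, 92.3, 93.2], 0.63), ([16.6, 75.3, 135.4, 103.8], 0.63)]
([-447.1, 162.9, -1.8], np.float64(0.006032194873428744))
[345. 143.]
[359. 202.]
[301. 216.]
[284. 160.]
```

View pics/w1.png

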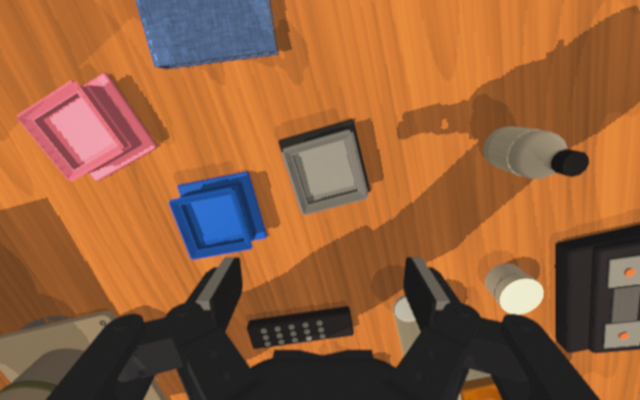

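Wrist view: the grey stand's top has corners at about (283,162), (352,130), (368,193) and (303,213), with a light pocket floor centred near (325,172). I'll fit its pose by segmentation.

```bash
cat > fit.py <<'E'
from h import *
def rect(c,mask,z):
    n,l,s,ce=cv2.connectedComponentsWithStats(mask.astype(np.uint8)); k=1+np.argmax(s[1:,4])
    cs,_=cv2.findContours((l==k).astype(np.uint8),cv2.RETR_EXTERNAL,cv2.CHAIN_APPROX_NONE)
    cc=max(cs,key=len)[:,0,:].astype(float)
    P=np.array([onz(c,u,z)[:2]*1000 for u in cc],np.float32)
    r=cv2.minAreaRect(P); M=cv2.moments(P.reshape(-1,1,2))
    return np.round(r[0],1),np.round(r[1],1),round(r[2],1),np.round([M['m10']/M['m00'],M['m01']/M['m00']],1),ce[k].round(1)
E
python3 - <<'E'
from fit import *
c=cam('wrist'); im=cv2.imread('pics/w1.png'); x0,y0=268,110
h=cv2.cvtColor(im,cv2.COLOR_BGR2HSV)
print(im[172,270:385:4].tolist())
roi=np.zeros(im.shape[:2],bool); roi[y0:225,x0:385]=1
low=roi&(h[...,1]<70)
for v in (60,90,110,125,135,145,155):
    m=low&(h[...,2]>v)
    if m.sum()>300: print(v,m.sum(),rect(c,m,.051),'floor',rect(c,m,.032)[:3])
t=cam('top'); ti=cv2.imread('pics/top0.png'); print(ti[206,228:272:2].tolist())
E
```

```text
[[55, 126, 216], [59, 130, 221], [57, 130, 220], [56, 130, 219], [62, 121, 203], [99, 111, 117], [89, 99, 104], [80, 91, 95], [93, 104, 110], [131, 147, 156], [135, 154, 163], [137, 155, 163], [136, 154, 163], [136, 155, 163], [136, 154, 163], [136, 154, 163], [136, 154, 163], [137, 153, 163], [137, 154, 163], [136, 154, 163], [134, 152, 160], [116, 131, 138], [113, 126, 134], [85, 95, 99], [35, 64, 104], [38, 79, 133], [41, 84, 143], [39, 82, 139], [43, 90, 152]]
60 5079 (array([506.9, 255.4]), array([84.3, 83.9]), 1.1, array([506.5, 255.4]), array([325.8, 171. ])) floor (array([506. , 250.9]), array([89.2, 88.9]), 1.1)
90 4827 (array([506.2, 254.8]), array([82.8, 82.8]), 1.1, array([506.1, 254.8]), array([325.5, 171. ])) floor (array([505.3, 250.4]), array([87.7, 87.7]), 1.1)
110 4104 (array([505.6, 254.4]), array([81.7, 82. ]), 1.2, array([505.7, 254.4]), array([328.6, 170. ])) floor (array([504.6, 249.9]), array([86.5, 86.8]), 1.2)
125 3068 (array([507.2, 253.9]), array([75.4, 81.1]), 1.4, array([514.1, 258.9]), array([331.1, 166.9])) floor (array([506.3, 249.4]), array([79.9, 85.9]), 1.4)
135 2438 (array([511.2, 256.6]), array([57.8, 62.5]), 0.1, array([511.3, 258.8]), array([328.8, 168.3])) floor (array([510.6, 252.3]), array([61.2, 66.2]), 0.1)
145 2109 (array([508.9, 259.6]), array([52.8, 54.8]), 1.2, array([509.3, 259.6]), array([327.2, 168. ])) floor (array([508.2, 255.4]), array([55.9, 58.1]), 1.2)
155 1940 (array([509.3, 259.8]), array([51.1, 52.7]), 1.0, array([509.3, 259.8]), array([327.2, 168. ])) floor (array([508.6, 255.6]), array([54.1, 55.8]), 1.0)
[[68, 117, 193], [64, 112, 189], [55, 98, 167], [58, 100, 170], [68, 76, 86], [65, 73, 84], [89, 99, 109], [86, 93, 105], [83, 94, 102], [84, 93, 101], [83, 91, 103], [84, 93, 104], [88, 97, 106], [84, 93, 104], [69, 77, 88], [60, 70, 81], [39, 48, 63], [25, 34, 50], [47, 79, 135], [46, 78, 129], [43, 74, 127], [44, 74, 127]]
```

>>> play_rows(
  targets=[
    [1,-59,21,0,0],
    [1,-117,43,0,0],
    [1,-176,64,0,0],
    [1,-234,85,0,0],
    [1,-270,98,0,0],
  ],
)

```text
time: 2.48
tool_pos: [0.5248, -0.0407, 0.2487]
ee_rot: [180.0, -0.0, 75.1]
ft_force: [1.2, 0.1, -0.7]
width: 0.0857
gripper_force: 0.0
```

```bash
python3 -c "
from h import *
st();print(rel([.50,-.225,.25],70))"
```

```text
t 2.48 p [ 0.5248 -0.0407  0.2487] rpy [180.   -0.   75.1] F [ 1.2  0.1 -0.7] w 0.0857 g 0.0 q [-29.   6.  31. 100.  -3.  74. -12.]
([-184.5, 23.3, -1.3], np.float64(0.08986161318940473))
```

>>> play_rows(
  targets=[
    [1,-55,21,0,0],
    [1,-110,42,0,0],
    [1,-173,66,0,0],
    [1,-173,66,0,0],
    [1,-173,66,0,0],
  ],
)

```text
time: 3.1
tool_pos: [0.5444, -0.2215, 0.248]
ee_rot: [-180.0, -0.0, 75.2]
ft_force: [-0.6, 0.5, 0.4]
width: 0.0853
gripper_force: 0.0
```

```bash
python3 -c "
from h import *
st();c=cam('wrist');im=ctrl.read_camera('wrist');cv2.imwrite('pics/w2.png',im);np.save('w2.npy',c[1])
for t in ('bottle','cap'):print(t,[(r['box'],r['score']) for r in ctrl.look_for('wrist',t)])
st()
print(proj(c,[.544,-.225,.112]))"
```

```text
t 3.1 p [ 0.5444 -0.2215  0.248 ] rpy [-180.    -0.    75.2] F [-0.6  0.5  0.4] w 0.0853 g 0.0 q [-14.  16.  38.  91. -10.  76.  11.]
bottle [([288.7, 141.4, 63.8, 52.7], 0.94), ([168.5, 57.7, 83.3, 82.9], 0.91), ([364.9, 53.0, 70.5, 72.9], 0.73), ([297.4, 162.1, 52.2, 57.5], 0.37)]
cap [([298.6, 165.7, 53.5, 52.8], 0.61)]
t 3.25 p [ 0.5448 -0.2199  0.2482] rpy [-1.80e+02 -1.00e-01  7.53e+01] F [0.3 0.5 0. ] w 0.0856 g 0.0 q [-14.  16.  38.  91. -10.  76.  11.]
[321.71641193 199.34594728]
```

View pics/w2.png

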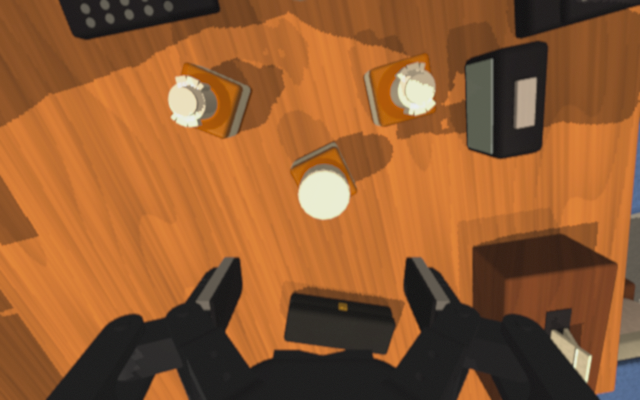

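Wrist view: the cap top is centred at about (324,193). The body shows behind it, with shoulder corners near (292,170), (338,146) and (356,190). I'll take an enlarged crop to get exact corners, plus a numeric cap fit.

```bash
python3 - <<'E'
from h import *
im=cv2.imread('pics/w2.png'); W=np.load('w2.npy'); c=(ctrl.camera_info('wrist'),W)
h=cv2.cvtColor(im,cv2.COLOR_BGR2HSV); m=np.zeros(im.shape[:2],np.uint8); m[155:230,290:365]=1
m&=((h[...,1]<75)&(h[...,2]>200)).astype(np.uint8)
cs,_=cv2.findContours(m,0,cv2.CHAIN_APPROX_NONE); k=max(cs,key=cv2.contourArea); e=cv2.fitEllipse(k); print(e)
for z in (.105,.112,.118):
    P=np.array([onz(c,u,z) for u in k[:,0,:].astype(float)]); (ce,r)=cv2.minEnclosingCircle((P[:,:2]*1000).astype(np.float32)); print(z,ce,r)
t=cam('top'); 
print('tri',tri(c,e[0],t,(388.5,194)), onz(c,e[0],.112))
cv2.imwrite('pics/w2c.png',cv2.resize(im[130:230,275:375],None,fx=6,fy=6,interpolation=cv2.INTER_CUBIC))
E
```

```text
((323.6570129394531, 194.38201904296875), (47.362308502197266, 49.8097038269043), 91.46613311767578)
0.105 (546.3505859375, -223.35888671875) 25.267942428588867
0.112 (546.89697265625, -221.18264770507812) 24.60820960998535
0.118 (547.365234375, -219.31729125976562) 24.042783737182617
tri (array([ 0.54535105, -0.22713834,  0.09046388]), np.float64(0.0002698364738823009)) [ 0.54709822 -0.22060057  0.112     ]
```

View pics/w2c.png

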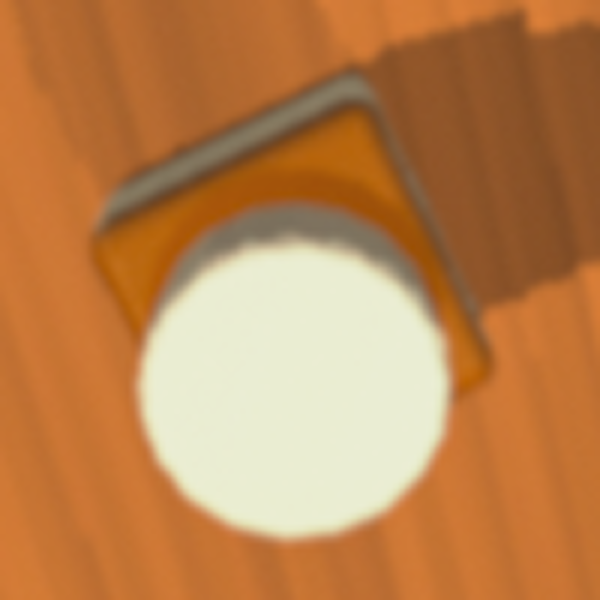

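Crop: the orange shoulder corners are at crop (95,240), (372,105) and (490,370), which in the image are (290.8,170), (337,147.5) and (356.7,191.7). The cap disc is centred at crop (293,385).

```bash
python3 - <<'E'
from h import *
W=np.load('w2.npy'); c=(ctrl.camera_info('wrist'),W)
for z in (.058,.062):
    P=[onz(c,(275+u/6,130+v/6),z)[:2]*1000 for u,v in [(95,240),(372,105),(490,370)]]
    d1=P[1]-P[0];d2=P[2]-P[1]; print(z,np.round(P,1),np.linalg.norm(d1).round(1),np.linalg.norm(d2).round(1),[np.degrees(np.arctan2(*d[::-1])).round(1)%90 for d in (d1,d2)],'centre',(P[0]+P[2])/2)
t=cam('top'); im=cv2.imread('pics/top0.png'); h=cv2.cvtColor(im,cv2.COLOR_BGR2HSV)
m=np.zeros(im.shape[:2],np.uint8); m[182:206,374:402]=1; m&=((h[...,1]<75)&(h[...,2]>190)).astype(np.uint8)
M=cv2.moments(m,True); u=(M['m10']/M['m00'],M['m01']/M['m00']); print(u,onz(t,u,.112),tri(c,(323.7,194.0),t,u))
st()
E
```

```text
0.058 [[ 514.4 -199.9]
 [ 570.9 -188.7]
 [ 580.7 -243.8]] 57.5 56.0 [np.float64(11.2), np.float64(10.099999999999994)] centre [ 547.5767677  -221.85499934]
0.062 [[ 515.1 -199.1]
 [ 570.8 -188.1]
 [ 580.6 -242.5]] 56.8 55.3 [np.float64(11.2), np.float64(10.099999999999994)] centre [ 547.82684134 -220.81600637]
(388.1508379888268, 193.2290502793296) [ 0.54594795 -0.22214731  0.112     ] (array([ 0.54664551, -0.22365491,  0.10173857]), np.float64(0.0006462597573846954))
t 3.25 p [ 0.5448 -0.2199  0.2482] rpy [-1.80e+02 -1.00e-01  7.53e+01] F [0.3 0.5 0. ] w 0.0856 g 0.0 q [-14.  16.  38.  91. -10.  76.  11.]
```

Bottle: centre (0.547, -0.2215), yaw 10.7° (mod 90), cap top about 0.105 ± 0.006. These are plausible against the text. I'll descend onto the cap in stages.

>>> play_rows(
  targets=[
    [1,-0.5,1,35,0],
    [1,-1,2.5,70,0],
    [1,-1,2.5,100,0],
    [1,-1,2.5,100,0],
  ],
)

```text
time: 3.75
tool_pos: [0.5456, -0.2215, 0.1466]
ee_rot: [-179.8, -0.0, 75.2]
ft_force: [0.6, 0.4, 0.9]
width: 0.0856
gripper_force: 0.0
```

```bash
python3 -c "
from h import *
st();print(rel([.547,-.2215,.099],75.3))
c=cam('wrist');im=ctrl.read_camera('wrist');cv2.imwrite('pics/w3.png',im)
h=cv2.cvtColor(im,cv2.COLOR_BGR2HSV); m=((h[...,1]<75)&(h[...,2]>200)).astype(np.uint8)
cs,_=cv2.findContours(m,0,cv2.CHAIN_APPROX_NONE)
e0=proj(c,[.547,-.2215,.112]);print(e0)
for k in cs:
  if cv2.contourArea(k)>2000:
    print(cv2.contourArea(k),cv2.boundingRect(k))
    for z in (.108,.112,.116): print(z,cv2.minEnclosingCircle(np.array([onz(c,u,z)[:2]*1000 for u in k[:,0,:].astype(float)],np.float32)))
"
```

```text
t 3.75 p [ 0.5456 -0.2215  0.1466] rpy [-179.8   -0.    75.2] F [0.6 0.4 0.9] w 0.0856 g 0.0 q [-12.  22.  36.  98. -14.  65.  14.]
([0.3, 1.5, 47.6], np.float64(-0.0009319252359049101))
[322.71751621 245.29213597]
2164.5 (285, 236, 77, 43)
0.108 ((546.1788330078125, -224.7534637451172), 24.645492553710938)
0.112 ((546.73291015625, -222.68539428710938), 24.04307746887207)
0.116 ((547.2869873046875, -220.61734008789062), 23.440723419189453)
2696.5 (71, 59, 63, 81)
0.108 ((453.88592529296875, -108.75160217285156), 20.749221801757812)
0.112 ((456.69580078125, -109.51882934570312), 20.24211311340332)
0.116 ((459.5057067871094, -110.2860336303711), 19.734949111938477)
```

View pics/w3.png

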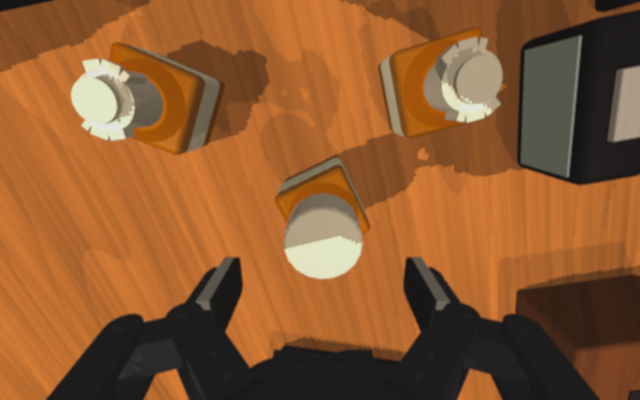

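The cap is centred between the jaws (columns 285–362, centre about (323,243), predicted (323,245)). I'll go down and grip.

>>> play_rows(
  targets=[
    [1,0,1,25,0],
    [1,0,1.5,48,0],
    [1,0,1.5,48,0],
  ],
)

```text
time: 4.18
tool_pos: [0.548, -0.2232, 0.1006]
ee_rot: [-180.0, -0.0, 75.2]
ft_force: [-0.3, -0.5, 0.6]
width: 0.0855
gripper_force: 0.0
```

>>> play_rows(
  targets=[
    [-1,0,0,0,0],
    [-1,0,0,0,0],
    [-1,0,0,0,0],
    [-1,0,0,0,0],
    [-1,0,0,0,0],
  ],
  newtons=60,
)

```text
time: 4.8
tool_pos: [0.5484, -0.2239, 0.1014]
ee_rot: [179.9, -0.0, 75.1]
ft_force: [-2.2, 0.7, 6.3]
width: 0.0488
gripper_force: 60.7
```

```bash
python3 -c "
from h import *
st()"
```

```text
t 4.8 p [ 0.5484 -0.2239  0.1014] rpy [179.9  -0.   75.1] F [-2.2  0.7  6.3] w 0.0488 g 60.7 q [-10.  25.  35. 100. -16.  60.  16.]
```

>>> play_rows(
  targets=[
    [-1,0,0,-8,0],
    [-1,0,0,-40,0],
    [-1,0,0,-85,0],
    [-1,0,0,-130,0],
    [-1,0,0,-150,0],
  ],
)

```text
time: 5.42
tool_pos: [0.5485, -0.2244, 0.2535]
ee_rot: [179.8, -0.0, 75.1]
ft_force: [0.7, 0.4, -1.7]
width: 0.0487
gripper_force: 62.5
```

>>> play_rows(
  targets=[
    [-1,0,0,0,0],
    [-1,0,0,0,0],
  ],
)

```text
time: 5.68
tool_pos: [0.5475, -0.2235, 0.2492]
ee_rot: [-179.9, -0.0, 75.1]
ft_force: [0.8, 0.2, -2.6]
width: 0.0487
gripper_force: 62.6
```

```bash
python3 -c "
from h import *
st();print(rel([.47,.12,.25],65.5))"
```

```text
t 5.67 p [ 0.5475 -0.2235  0.2492] rpy [-179.9   -0.    75.1] F [ 0.8  0.2 -2.6] w 0.0487 g 62.6 q [-13.  17.  38.  91. -11.  76.  11.]
([312.1, -163.1, -0.5], np.float64(0.1677241719962377))
```

>>> play_rows(
  targets=[
    [-1,50,-26,0,0.03],
    [-1,100,-52,0,0.06],
    [-1,150,-78,0,0.09],
    [-1,200,-105,0,0.12],
    [-1,250,-131,0,0.168],
  ],
)

```text
time: 6.3
tool_pos: [0.4843, 0.0532, 0.2491]
ee_rot: [-179.9, 0.1, 65.4]
ft_force: [0.4, -0.3, -2.4]
width: 0.0484
gripper_force: 62.7
```

>>> play_rows(
  targets=[
    [-1,30,-15,0,0],
    [-1,50,-25,0,0],
    [-1,50,-25,0,0],
    [-1,50,-25,0,0],
  ],
)

```text
time: 6.8
tool_pos: [0.4834, 0.1062, 0.2495]
ee_rot: [-180.0, 0.1, 65.4]
ft_force: [-0.1, 0.4, -2.0]
width: 0.0489
gripper_force: 62.7
```

```bash
python3 - <<'E'
from fit import *
st(); c=cam('wrist'); im=ctrl.read_camera('wrist'); cv2.imwrite('pics/w4.png',im); np.save('w4.npy',c[1]); st()
print(proj(c,[.506,.2545,.051]),[(r['box'],r['score']) for r in ctrl.look_for('wrist','stand')])
E
```

```text
t 6.8 p [0.4834 0.1062 0.2495] rpy [-1.80e+02  1.00e-01  6.54e+01] F [-0.1  0.4 -2. ] w 0.0489 g 62.7 q [-41.   2.  24. 104.  -1.  75. -41.]
t 6.85 p [0.4835 0.106  0.2497] rpy [-1.80e+02  1.00e-01  6.54e+01] F [-0.2 -0.2 -1. ] w 0.0485 g 62.7 q [-41.   2.  24. 104.  -1.  75. -41.]
[280.63741425  40.4021633 ] [([1.0, 1.5, 98.3, 112.1], 0.98), ([225.8, 1.0, 116.3, 107.8], 0.82), ([118.2, 67.5, 125.2, 105.7], 0.72)]
```

View pics/w4.png

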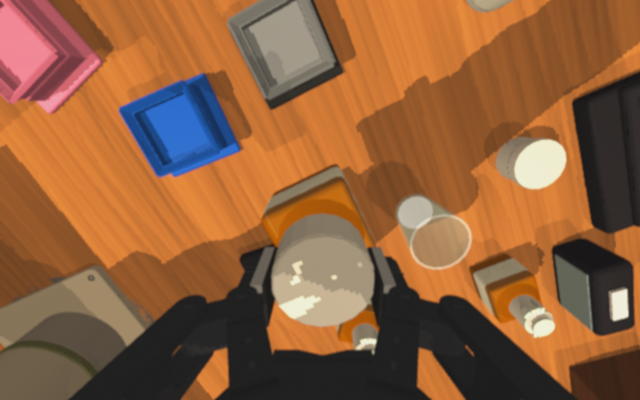

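The stand's lip corners are at (229,20), (269,97) and (341,65), clipped at the top. The carried bottle hangs square, with shoulder corners near (265,215) and (345,180). I'll move 40 mm nearer for a full view.

>>> play_rows(
  targets=[
    [-1,20,0,0,0],
    [-1,40,0,0,0],
    [-1,40,0,0,0],
    [-1,40,0,0,0],
    [-1,40,0,0,0],
  ],
)

```text
time: 7.52
tool_pos: [0.5002, 0.1433, 0.2503]
ee_rot: [-180.0, 0.0, 65.4]
ft_force: [0.3, -0.3, -1.6]
width: 0.0484
gripper_force: 62.7
```

```bash
python3 - <<'E'
from fit import *
st(); c=cam('wrist'); im=ctrl.read_camera('wrist'); cv2.imwrite('pics/w5.png',im); np.save('w5.npy',c[1])
p=proj(c,[.506,.2545,.051]); print(p)
h=cv2.cvtColor(im,cv2.COLOR_BGR2HSV)
roi=np.zeros(im.shape[:2],bool); y,x=int(p[1]),int(p[0]); roi[max(0,y-75):y+75,x-75:x+75]=1
for v in (70,90,110):
    m=roi&(h[...,1]<70)&(h[...,2]>v); m[255:]=0
    for z in (.045,.051,.057): print(v,z,rect(c,m,z))
cr=cv2.resize(im[0:275,205:405],None,fx=2.9,fy=2.18,interpolation=cv2.INTER_CUBIC)
cv2.imwrite('pics/w5c.png',cr)
E
```

```text
t 7.53 p [0.5002 0.1433 0.2503] rpy [-180.     0.    65.4] F [ 0.3 -0.3 -1.6] w 0.0484 g 62.7 q [-43.   5.  23. 100.  -2.  75. -44.]
[282.6801625   84.37741657]
70 0.045 (array([506.4, 252.4]), array([85. , 85.1]), 1.0, array([506.3, 252.4]), array([284.5,  84. ]))
70 0.051 (array([506.9, 251.8]), array([83.4, 83.6]), 1.0, array([506.8, 251.8]), array([284.5,  84. ]))
70 0.057 (array([507.5, 251.2]), array([81.9, 82. ]), 1.0, array([507.4, 251.2]), array([284.5,  84. ]))
90 0.045 (array([506. , 252.6]), array([84.2, 84.6]), 0.9, array([506. , 252.7]), array([285.5,  83.3]))
90 0.051 (array([506.5, 252. ]), array([82.6, 83.1]), 0.9, array([506.5, 252.1]), array([285.5,  83.3]))
90 0.057 (array([507.1, 251.4]), array([81.1, 81.5]), 0.9, array([507.1, 251.5]), array([285.5,  83.3]))
110 0.045 (array([505.5, 253.1]), array([83.4, 83.6]), 0.9, array([514.2, 251.5]), array([290.3,  81.7]))
110 0.051 (array([506.1, 252.5]), array([81.9, 82.1]), 0.9, array([514.6, 250.9]), array([290.3,  81.7]))
110 0.057 (array([506.7, 251.9]), array([80.3, 80.6]), 0.9, array([515. , 250.4]), array([290.3,  81.7]))
```

View pics/w5c.png

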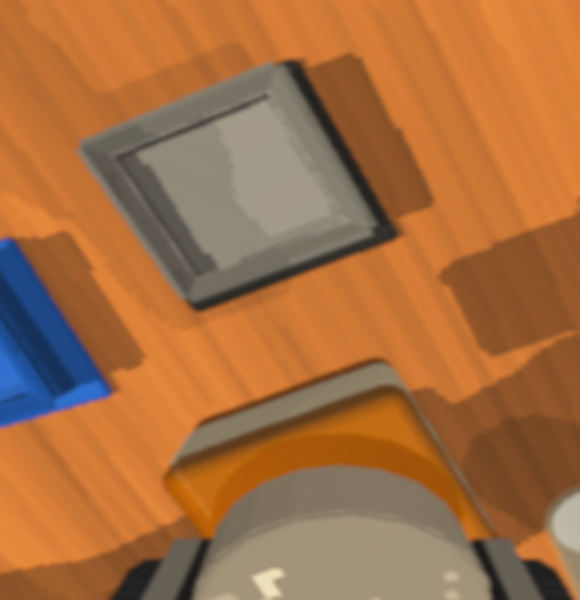

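The stand is at (0.5063, 0.253), yaw 1.0°. In the crop, the bottle's shoulder corners are at (168,478) and (400,388), and the right edge runs to (495,535). I'll check its yaw and its offset in the grip.

```bash
python3 - <<'E'
from h import *
c=(ctrl.camera_info('wrist'),np.load('w5.npy')); s=ctrl.state()
for z in (.207,.211):
    P=[onz(c,(205+u/2.9,v/2.18),z)[:2]*1000 for u,v in [(168,478),(400,388),(495,535)]]
    d1=P[1]-P[0];d2=P[2]-P[1]; a=[np.degrees(np.arctan2(*d[::-1]))%90 for d in (d1,d2)]
    print(z,np.round(P,1),np.linalg.norm(d1).round(1),np.round(a,1))
    th=np.radians(1.); ex=np.array([np.cos(th),np.sin(th)]);ey=np.array([-ex[1],ex[0]])
    mid=(P[0]+P[1])/2; print('centre est',mid-ey*29,'tcp',s['tool_pos'])
print(rel([.5063,.253,.25],65.4))
E
```

```text
0.207 [[472.6 171.9]
 [529.9 175.6]
 [531.5 124.5]] 57.4 [3.7 1.8]
centre est [501.73877137 144.77931159] tcp [0.50018325 0.14333507 0.25033666]
0.211 [[474.1 173.1]
 [530.  176.7]
 [531.6 126.7]] 56.0 [3.7 1.8]
centre est [502.57475561 145.87916994] tcp [0.50018325 0.14333507 0.25033666]
([102.3, -40.0, 0.3], np.float64(0.000793562023119935))
```

>>> play_rows(
  targets=[
    [-1,40,-16,0,0.02],
    [-1,80,-32,0,0.02],
    [-1,100,-40,20,0.02],
    [-1,100,-40,55,0.02],
    [-1,100,-40,80,0.02],
  ],
)

```text
time: 8.2
tool_pos: [0.5047, 0.2503, 0.1679]
ee_rot: [-180.0, 0.1, 64.3]
ft_force: [0.6, -0.9, -1.0]
width: 0.0487
gripper_force: 62.7
```

>>> play_rows(
  targets=[
    [-1,0,0,0,0],
    [-1,0,0,0,0],
    [-1,0,0,0,0],
  ],
)

```text
time: 8.57
tool_pos: [0.5059, 0.2514, 0.1716]
ee_rot: [179.9, -0.1, 64.3]
ft_force: [-0.5, -0.5, -1.3]
width: 0.0487
gripper_force: 62.7
```

```bash
python3 - <<'E'
from h import *
st(); print(rel([.5055,.2512,.1334],64.2))
E
```

```text
t 8.57 p [0.5059 0.2514 0.1716] rpy [ 1.799e+02 -1.000e-01  6.430e+01] F [-0.5 -0.5 -1.3] w 0.0487 g 62.7 q [-47.  15.  19. 100.  -5.  66. -52.]
([-0.5, -0.3, 38.2], np.float64(0.0019960253365693082))
```

>>> play_rows(
  targets=[
    [-1,0,0,8,0],
    [-1,0,0,16,0],
    [-1,0,0,22,0],
    [-1,0,0,26,0],
    [-1,0,0,26,0],
  ],
)

```text
time: 9.2
tool_pos: [0.5052, 0.2512, 0.144]
ee_rot: [-180.0, 0.0, 64.3]
ft_force: [0.2, -0.1, -1.7]
width: 0.0485
gripper_force: 62.7
```

>>> play_rows(
  targets=[
    [-1,0,0,3,0],
    [-1,0,0,6,0],
    [-1,0,0,6,0],
  ],
)

```text
time: 9.57
tool_pos: [0.5052, 0.2512, 0.1381]
ee_rot: [-180.0, 0.0, 64.3]
ft_force: [0.3, 0.6, -1.5]
width: 0.0491
gripper_force: 62.7
```

>>> play_rows(
  targets=[
    [-1,0,0,3,0],
    [-1,0,0,6,0],
    [-1,0,0,6,0],
  ],
)

```text
time: 9.95
tool_pos: [0.5056, 0.2515, 0.1328]
ee_rot: [180.0, -0.0, 64.3]
ft_force: [-2.0, 0.0, 6.6]
width: 0.049
gripper_force: 63.4
```

Contact came at the predicted seated height (0.1334), so the bottle is seated. Now I press the cap.

>>> play_rows(
  targets=[
    [-1,0,0,2,0],
    [-1,0,0,4,0],
    [-1,0,0,4,0],
    [-1,0,0,4,0],
  ],
)

```text
time: 10.45
tool_pos: [0.5057, 0.2516, 0.1293]
ee_rot: [180.0, -0.1, 64.3]
ft_force: [-3.5, -1.0, 8.3]
width: 0.0486
gripper_force: 63.6
```

>>> play_rows(
  targets=[
    [-1,0,0,2,0],
    [-1,0,0,2,0],
    [-1,0,0,2,0],
  ],
)

```text
time: 10.82
tool_pos: [0.5057, 0.2516, 0.1274]
ee_rot: [180.0, -0.1, 64.3]
ft_force: [-3.1, -1.1, 9.9]
width: 0.0482
gripper_force: 63.7
```

```bash
python3 - <<'E'
from h import *
st()
i=ctrl.read_camera('side'); t=ctrl.read_camera('top')
a=cv2.resize(i[150:230,215:315],None,fx=4,fy=4,interpolation=cv2.INTER_CUBIC); b=cv2.resize(t[170:250,210:310],None,fx=4,fy=4,interpolation=cv2.INTER_CUBIC)
cv2.imwrite('pics/s6.png',np.hstack([a,b]))
E
```

```text
t 10.82 p [0.5057 0.2516 0.1274] rpy [ 1.80e+02 -1.00e-01  6.43e+01] F [-3.1 -1.1  9.9] w 0.0482 g 63.7 q [-47.  17.  19. 102.  -6.  61. -52.]
```

View pics/s6.png

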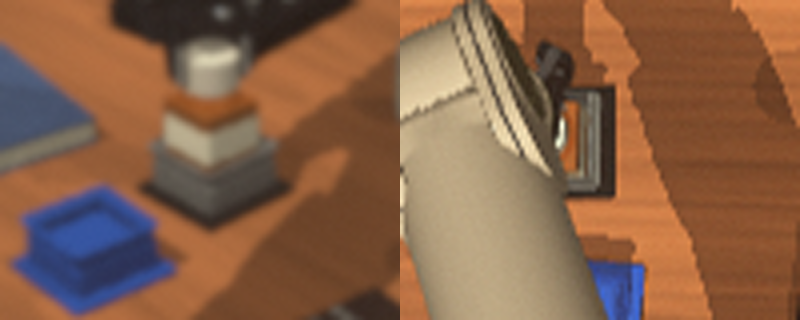

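The side view shows the bottle squarely seated in the stand, cap pressed about 6.4 mm. Now I twist anticlockwise while pressed, shifting the TCP so the cap axis (2 mm ahead along tool x) stays put.

>>> play_rows(
  targets=[
    [-1,0,0.3,0.3,-0.17],
    [-1,0.1,0.6,0.3,-0.34],
    [-1,0.2,0.9,0.3,-0.51],
    [-1,0.4,1.1,0.3,-0.68],
    [-1,0.6,1.3,0.3,-0.85],
  ],
)

```text
time: 11.55
tool_pos: [0.5073, 0.2517, 0.1273]
ee_rot: [179.9, -0.0, 113.3]
ft_force: [-2.7, -1.3, 9.3]
width: 0.0488
gripper_force: 63.6
```

```bash
python3 -c "
from h import *
st();print(ctrl.state()['ft_torque'])"
```

```text
t 11.55 p [0.5073 0.2517 0.1273] rpy [179.9  -0.  113.3] F [-2.7 -1.3  9.3] w 0.0488 g 63.6 q [-41.  17.  12. 102.  -4.  61.  -5.]
[-0.11116285  0.55359198 -0.06689538]
```

>>> play_rows(
  targets=[
    [-1,0,0.3,0,-0.17],
    [-1,0.1,0.6,0,-0.34],
    [-1,0.2,0.9,0,-0.51],
    [-1,0.4,1.1,0,-0.68],
    [-1,0.6,1.3,0,-0.83],
  ],
)

```text
time: 12.18
tool_pos: [0.508, 0.2529, 0.1272]
ee_rot: [179.9, 0.0, 160.9]
ft_force: [-4.8, -0.4, 9.6]
width: 0.0487
gripper_force: 63.7
```

>>> play_rows(
  targets=[
    [-1,0,0,0,0],
    [-1,0,0,0,0],
  ],
)

```text
time: 12.42
tool_pos: [0.5081, 0.2529, 0.1273]
ee_rot: [179.9, 0.0, 160.6]
ft_force: [-4.0, -0.5, 9.9]
width: 0.0487
gripper_force: 63.7
```

```bash
python3 -c "
from h import *
st();print(ctrl.state()['ft_torque'])"
```

```text
t 12.43 p [0.5081 0.2529 0.1273] rpy [179.9   0.  160.6] F [-4.  -0.5  9.9] w 0.0487 g 63.7 q [-35.  17.   5. 101.  -2.  61.  41.]
[-0.14493614  0.77003686  0.01024809]
```

Turned 96° with the press held and no stop felt. I'll lift gently first.

>>> play_rows(
  targets=[
    [-1,0,0,-5,0],
    [-1,0,0,-10,0],
    [-1,0,0,-14,0],
    [-1,0,0,-14,0],
  ],
)

```text
time: 12.92
tool_pos: [0.5078, 0.2523, 0.1401]
ee_rot: [180.0, 0.0, 160.6]
ft_force: [-1.1, -0.1, -0.4]
width: 0.0486
gripper_force: 62.9
```

>>> play_rows(
  targets=[
    [-1,0,0,-6,0],
    [-1,0,0,-12,0],
    [-1,0,0,-12,0],
  ],
)

```text
time: 13.3
tool_pos: [0.5081, 0.2526, 0.1528]
ee_rot: [179.9, 0.1, 160.6]
ft_force: [-0.3, -0.5, -0.2]
width: 0.0484
gripper_force: 62.8
```

>>> play_rows(
  targets=[
    [-1,0,0,-25,0],
    [-1,0,0,-50,0],
    [-1,0,0,-75,0],
    [-1,0,0,-86,0],
    [-1,0,0,-86,0],
  ],
)

```text
time: 13.92
tool_pos: [0.5079, 0.2525, 0.2382]
ee_rot: [180.0, 0.0, 160.6]
ft_force: [1.0, -0.3, -0.8]
width: 0.049
gripper_force: 62.8
```

>>> play_rows(
  targets=[
    [-1,0,0,0,0],
    [-1,0,0,0,0],
    [-1,0,0,0,0],
  ],
)

```text
time: 14.3
tool_pos: [0.5075, 0.2522, 0.2375]
ee_rot: [-180.0, -0.0, 160.6]
ft_force: [0.1, -0.5, 0.3]
width: 0.0484
gripper_force: 62.9
```

```bash
python3 - <<'E'
from h import *
st()
i=ctrl.read_camera('side'); w=ctrl.read_camera('wrist')
a=cv2.resize(i[130:230,205:325],(480,400),interpolation=cv2.INTER_CUBIC); b=cv2.resize(w[100:400,160:480],(320,300)); b=cv2.copyMakeBorder(b,0,100,0,0,0)
cv2.imwrite('pics/s7.png',np.hstack([a,b]))
E
```

```text
t 14.3 p [0.5075 0.2522 0.2375] rpy [-180.    -0.   160.6] F [ 0.1 -0.5  0.3] w 0.0484 g 62.9 q [-36.  12.   5.  94.  -1.  74.  40.]
```

View pics/s7.png

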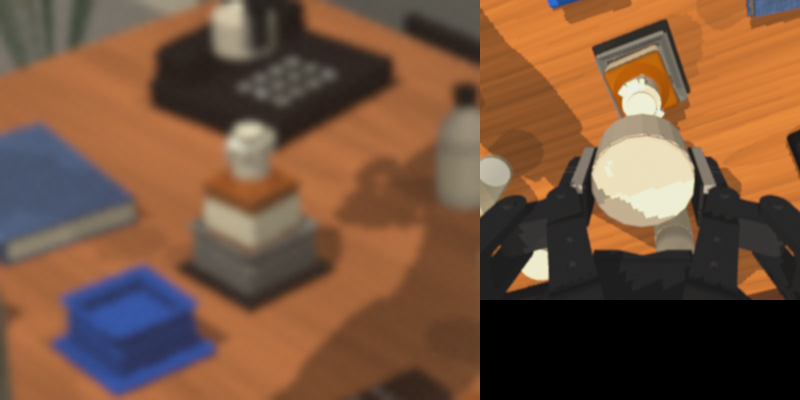

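The cap is held about 7.7 cm above the open neck, and the bottle is still seated squarely in the grey stand. I'm handing in.

```bash
python3 -c "
from h import *
print(ctrl.job_done())"
```

```text
the job is handed in; nothing more can be done
None
```

I seated the bottle in the grey stand, pressed and twisted its cap off, and handed the job in at about 14 s. The gripper holds the cap about 7.7 cm above the open bottle; I was given no verdict.

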